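# Put the soy dispenser back into a snug condiment caddy

## Task

The refilled soy dispenser stands on the counter: put it back into the wooden condiment caddy, in the middle of the row between the toothpick pot and the pot with the round-knobbed lid. The five pots only just fit, so first slide the pots on either side apart, gently and without lifting them off the caddy's floor, until each pair stands up against its end of the caddy; then lower the dispenser straight down into the gap until it stands fully on the floor, square and upright like the others, and let go. Never force or knock the stoneware, keep the full dispenser upright, and do not disturb the bowls and the cup around.

Things in the scene. Friction and masses are not known exactly. Their poses are not given: they have to be found in the camera images.
- caddy: open-topped dark wooden box, fixed, 253 mm long (its y), 80 deep (its x); origin under its centre, on the counter. Inside 235 mm along y (end faces at y = -117.5 and +117.5), 62 along x, floor 10 mm above the counter. Walls 9 mm thick; long walls' top at 35 mm, end walls' at 58. Four pots stand in it in a row along its y
- caddy_floor (a point): centre of the caddy's inner floor, axes as the caddy; each pot slides along it under 1 to 2 N. With both pairs of pots against the caddy's ends, the gap in the middle of the row is 2 to 4 mm wider than the dispenser; the gap's middle may lie up to 14 mm from this point along y
- soy: soy dispenser, off-white stoneware: body 46 mm wide (its y), 56 deep (its x), 104 high; round stopper and small spout on top, to 125 mm, inside the body's outline; about 0.36 kg. Foot bevelled all round, 2 mm in over the lowest 4. Origin under its centre. May go in either way round. Starts on the counter left (+y) of the caddy
- pick: toothpick pot, off-white stoneware, toothpicks reach 105 mm; body 84 mm high, 56 deep (x). Hand-made as all four: width along the row (y) anywhere from 34 to 60 mm; about 0.28 kg; foot bevelled as the dispenser's, top edge 1 mm in over 2. Origin under its centre, axes as the caddy's at the start. Next to the middle, on either side; the gap there starts too narrow, free room lies behind
- salt: pot with a flat wooden lid and a round wooden knob (top at 100 mm); body 80 mm high, otherwise as the toothpick pot; stands across the middle from it
- pepper: shaker pot with a round perforated steel top (to 101 mm); body 86 mm high, otherwise as the toothpick pot; stands at either end of the row, a few mm from the end wall and from its neighbour
- sugar: pot with a flat wooden lid and a thin spoon handle sticking out (to 116 mm); body 80 mm high, otherwise as the toothpick pot; stands at the other end of the row, a few mm from the end wall and from its neighbour
- rice_bowl: grey-green bowl 116 mm across, 62 mm high, on the lacquer tray to the right (-y) of the caddy; leave alone; origin under its centre
- soup_bowl: dark lacquer bowl 96 mm across, 60 mm high, on the tray; leave alone; origin under its centre
- tea_cup: grey-green cup 72 mm across, 75 mm high, on the counter beyond the dispenser; leave alone; origin under its centre
Not all that is in view belongs to the job. What is shaped like the salt but purple is not meant.

How it is judged (in metres and radians):
On the way:
1. the pots have been slid apart: the toothpick pot and the knob-lidded pot stand at least 87 mm apart, centre to centre (horizontal distance between pick and salt above 0.087 m), for 0.2 s.
At the end, for the whole second after the job is handed in: Dispenser on the caddy floor (3 mm), upright, square to it (0.1 rad), 6 mm or less off its centre line, directly between toothpick and knob-lidded pots (each within 58 mm, over 85 mm apart); all pots upright (0.06 rad), on the floor (4 mm), 10 mm or less off the line, at rest (z of soy in the frame of caddy_floor between -0.003 and 0.003 m and x of soy in the frame of caddy between -0.006 and 0.006 m and horizontal distance between soy and pick below 0.058 m and horizontal distance between soy and salt below 0.058 m and horizontal distance between pick and salt above 0.085 m and angle between each of soy, pick, salt, pepper, sugar's own z axis and vertical below 0.06 rad and angle between the x axis of soy and the x axis of caddy, either way round below 0.1 rad and linear speed of each of soy, pick, salt, pepper, sugar below 0.01 m/s and z of pick in the frame of caddy_floor between -0.004 and 0.004 m and x of pick in the frame of caddy between -0.01 and 0.01 m and z of salt in the frame of caddy_floor between -0.004 and 0.004 m and x of salt in the frame of caddy between -0.01 and 0.01 m and z of pepper in the frame of caddy_floor between -0.004 and 0.004 m and x of pepper in the frame of caddy between -0.01 and 0.01 m and z of sugar in the frame of caddy_floor between -0.004 and 0.004 m and x of sugar in the frame of caddy between -0.01 and 0.01 m); the robot touches nothing.
It fails at once if one pot or the dispenser is pressed against another or against the caddy with more than 35 N (contact force between soy and pick above 35 N or contact force between any of soy, pick and salt above 35 N or contact force between any of soy, pick, salt and pepper above 35 N or contact force between any of soy, pick, salt, pepper and sugar above 35 N or contact force between any of soy, pick, salt, pepper, sugar and caddy above 35 N).
It fails at once if one of the four pots is lifted 15 mm or more off the caddy's floor (z of any of pick, salt, pepper, sugar in the frame of caddy_floor above 0.015 m).
It fails at once if the soy dispenser or a pot is tipped by more than 0.35 rad (angle between any of pick, salt, pepper, sugar, soy's own z axis and vertical above 0.35 rad).
It fails at once if the rice bowl, the soup bowl or the tea cup is moved by more than 15 mm (distance of any of rice_bowl, soup_bowl, tea_cup from where it was at the start of the episode above 0.015 m).
It also fails if it takes over 70 s, if anything falls off the work surface, if the arm or the gripper's body presses on something with over 40 N, if the wrist force passes 120 N, or if a joint passes its speed limit or range.

## Robot

A 6-joint arm with a two-finger parallel gripper is mounted at the origin on the work surface. World frame = base frame: x ahead of the robot, y to its left, z up, the work surface at z = 0. Lengths are in mm, angles in rad, forces in N, time in s.
With the tool pointing down it reaches from about 275 to 1000 mm from the base axis. Payload 8.4 kg.
Tool frame: the origin (TCP) lies at the very end of the fingers, on their centre line; the grasp point (between the pads) lies 19 mm behind it (r.tcp_to_grasp is the distance from the TCP to the grasp point, in mm); z points along the fingers, y is the line along which they close (so a half turn about z gives the same grasp; the last joint's range is limited). The gripper opens to 85 mm and grips with 20 to 120 N. Pads are 22 mm wide; open, the fingers measure 114 mm over their backs; the gripper's body (76 mm by 85 mm) begins 54 mm behind the grasp point. The pads swing forward as they close: fully open they stand 13 mm farther back than shut.
Start: joints at [1.216, 0.353, 1.633, -0, 1.155, -0.002], TCP at [215.953, 586.509, 231.281] pointing down, gripper open.
Joint ranges: [-2.63, 2.63], [-0.92, 2.1], [0.06, 2.66], [-1.3, 4.44], [0, 2.69], [-3.02, 3.02]. Speed limits (rad/s): [2.22, 2.22, 2.79, 3.14, 3.14, 3.14].

## Interface

Orientations are given as [roll, pitch, yaw] about the fixed x, y, z axes, in that order (R = Rz(yaw) Ry(pitch) Rx(roll)).
In Python, from rig import r gives the robot as it stands. The module is installed in compiled form; this text tells all that it offers.
- The arm moves only by the tool play_rows, never from a script. Its argument "rows" is a list of rows, each an object with "dp": the shift along the tool's x, y, z in units of 40 mm (1.0 is 40 mm), a list of three; "turn": the turn, a rotation vector about the tool's x, y, z in units of 6 degrees (1.0 is 6 degrees), a list of three; "fingers": the closure, from 0 (fully open) to 1 (shut). In form: [{"dp": [tx, ty, tz], "turn": [wx, wy, wz], "fingers": fingers}, ...]. A call has 1 to 5 rows; each row shifts and turns the commanded pose from where the row before left it, along the tool's axes as they then stand; what a row does not reach is not made up. A row lasts 1/12 s, in which the tool goes at most 41.7 mm and 7.16 degrees, less where a joint would pass 70% of its speed; a pose out of reach is approached as far as the arm can. A call is refused whole if a number of a shift passes 1 or a number of a turn 1, either way. A call with a gripper value outside its range is refused whole. The fingers move at their own pace and stop on an object; "force" is the grip in N (left out, the last holds). Time passes only in rows, so rows that do not move let the fingers close. It gives the time, the measured TCP pose, the force, the opening and the grip force at its end, in the units of the state.
- r.sense(): the state, without advancing time (a new reading comes with each control period).
- r.grab_frame(name): name is "scene" or "top"; returns a dict with "pixels" (384x512x3 uint8, red, green, blue), "fx", "fy", "cx", "cy" (pixels), "pose" (4x4, takes a point from camera to world coordinates). Camera axes: x right, y down, z forward; pixel columns grow to the right and rows downward; lengths in mm; the calibration is good to about 2 mm. A picture is of the moment at which its call begins. There is no depth.
- r.sign_off(): hands the job in; it is judged then, once.
The state is a dict: "clock": time; "qpos": joint angles; "qvel": joint speeds; "joint_efforts": joint torques, N m; "eef_pos": TCP position; "tcp_rot": TCP orientation; "contact_force": force on the tool from outside, world axes, zero at the start; "wrist_torque": the same for the moment, N m; "opening": opening from 0.0 (shut) to 1.0 (fully open); "grasp_force": force on a finger pad.
Only numpy, scipy, OpenCV 4.12 (cv2) and the standard library are available. Lean on these libraries where they do the work, as an engineer would, in place of code of your own. Each camera call takes 0.05 s, during which the arm holds its last target. There are 200 camera calls.

## Working session

There is one attempt and no reset: what is moved stays moved. The work goes in short steps, Python scripts to look and compute and a tool call to move; the robot and the scene stay as the last step left them, time stands still between calls to the robot, and variables do not carry over. Pictures are saved under pics/ and viewed, at most 10 in all, crops included, and the job is handed in when it is done.

Besides the shell and the picture viewer there is one more tool, called after "Request:" by a JSON object that holds its "api" and its "payload". play_rows: Moves the arm, as the interface text tells. Its arguments: {"type":"object","properties":{"rows":{"type":"array"},"force":{"type":"number"}},"required":["rows"]}

```bash
mkdir -p pics
cat > h.py <<'E'
import numpy as np, cv2
from rig import r
def ray(f,uv,z):
    P=np.array(f["pose"]);d=P[:3,:3]@np.array([(uv[0]-f["cx"])/f["fx"],(uv[1]-f["cy"])/f["fy"],1]);o=P[:3,3]
    return o+d*(z-o[2])/d[2]
def proj(f,p):
    P=np.array(f["pose"]);c=P[:3,:3].T@(np.array(p)-P[:3,3]);return np.array([f["fx"]*c[0]/c[2]+f["cx"],f["fy"]*c[1]/c[2]+f["cy"]])
def save(f,n): cv2.imwrite(n,f["pixels"][:,:,::-1])
E
python3 - <<'E'
from h import *
for n in("scene","top"):
    f=r.grab_frame(n);save(f,f"pics/{n}0.png");np.save(n+"0.npy",f,allow_pickle=True);print(n,f["fx"],f["cx"],f["cy"],np.round(f["pose"],3).tolist())
a=[cv2.imread(f"pics/{n}0.png") for n in("top",)][0]
s=r.sense();print(s)
E
```

```text
scene 463.8849075817938 245.92521380642629 193.182922394959 [[-0.241, 0.538, -0.808, 1698.374], [0.97, 0.15, -0.19, 145.176], [0.019, -0.83, -0.558, 818.081], [0.0, 0.0, 0.0, 1.0]]
top 362.4114109065553 256.08057905636707 190.11379156103425 [[-0.019, -0.999, 0.042, 507.473], [-1.0, 0.018, -0.012, -117.537], [0.012, -0.042, -0.999, 1206.02], [0.0, 0.0, 0.0, 1.0]]
{'clock': 0.1, 'qpos': array([ 1.21559205e+00,  3.53580388e-01,  1.63407506e+00, -8.11260431e-06,
        1.15523241e+00, -2.38713204e-03]), 'qvel': array([-0.00078349, -0.0014812 , -0.00125787,  0.00052274,  0.00087445,
       -0.00072429]), 'joint_efforts': array([-1.61522985e-03, -6.06345820e+01, -3.42824900e+01, -4.48251356e-07,
        3.84121711e-03,  1.67409928e-05]), 'eef_pos': array([215.80335267, 586.08394719, 230.6292874 ]), 'tcp_rot': array([-3.14029744e+00,  4.32604242e-06,  2.78877879e+00]), 'contact_force': array([-0.19229368, -0.06091295, -0.47351242]), 'wrist_torque': array([-0.01707996,  0.00253496,  0.00954185]), 'grasp_force': 0.0, 'opening': 0.9987940648141819}
```

View pics/top0.png

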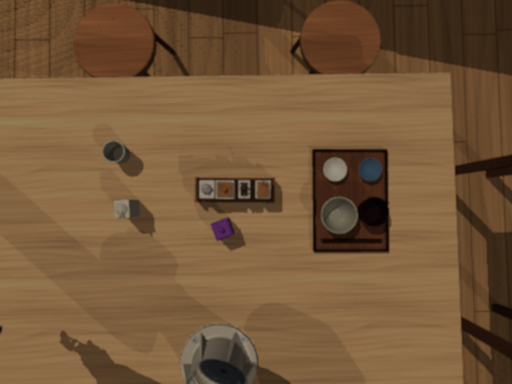

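View pics/scene0.png

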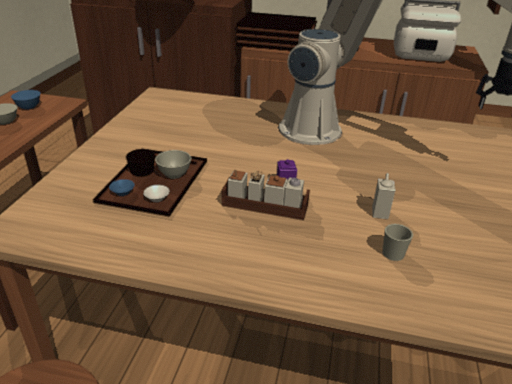

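The top view shows the caddy at about (235,190) with four pots. The dispenser is at (126,209), the cup at (116,152), the purple decoy at (222,229) and the tray at (350,200). I'll enlarge the caddy and dispenser from both views.

Run:
```python
import cv2,numpy as np
t=cv2.imread("pics/top0.png");s=cv2.imread("pics/scene0.png")
R=lambda im,x,y,w,h,k:cv2.resize(im[y:y+h,x:x+w],None,fx=k,fy=k,interpolation=cv2.INTER_CUBIC)
a=R(t,188,170,96,40,5) # 480x200
b=R(t,104,190,50,40,5) # 250x200
c=R(s,216,160,100,60,5) #500x300
d=R(s,360,165,50,60,5) #250x300
m=np.zeros((520,760,3),np.uint8)
m[:200,:480]=a;m[:200,490:740]=b;m[210:510,:500]=c;m[210:510,505:755]=d
m=np.clip(m*1.4,0,255).astype(np.uint8);cv2.imwrite("pics/z0.png",m)
```

```text
(no output)
```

View pics/z0.png

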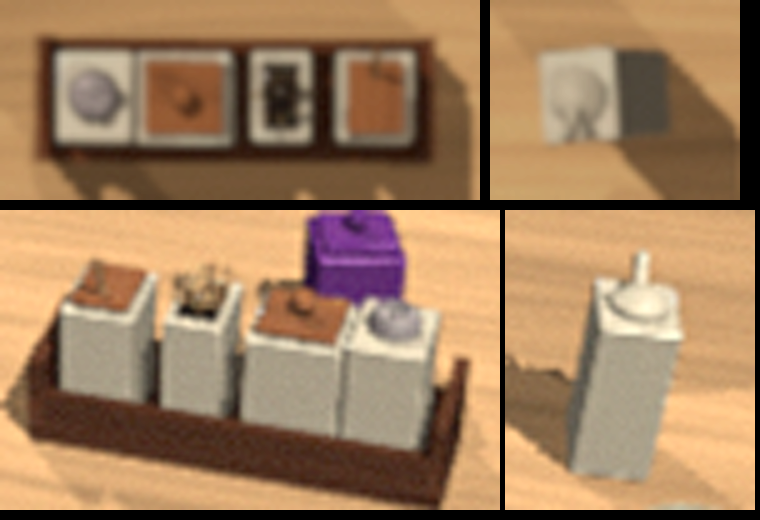

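Ambiguities: the knob-lidded salt candidates are the off-white pot at top-view (225,190) and the purple one at (222,229). The off-white pot in the caddy is the salt, because the purple one is explicitly excluded. From +y to -y the row is pepper, salt, pick, sugar, and the crop confirms it.

```bash
cat >> h.py <<'E'
def redges(f,row0,row1,c0,c1,k=8,th=6):
    g=f["pixels"][row0:row1,c0:c1].astype(float).mean(2).mean(0)
    d=np.gradient(g)
    out=[]
    for i in range(1,len(d)-1):
        if abs(d[i])>th and abs(d[i])>=abs(d[i-1]) and abs(d[i])>abs(d[i+1]):
            a,b,c=abs(d[i-1:i+2]);out.append((round(c0+i+.5*(a-c)/(a-2*b+c+1e-9)+0,2),round(d[i])))
    return out
def darkbox(f,u0,u1,v0,v1):
    p=f["pixels"][v0:v1,u0:u1].astype(float)
    m=((p[...,0]<90)).astype(np.uint8);n,l,s,_=cv2.connectedComponentsWithStats(m)
    return m,s
E
python3 - <<'E'
from h import *
f=np.load("top0.npy",allow_pickle=True).item()
X=lambda x:188+(x-2)/5; Y=lambda y:170+(y-2)/5
print("front band (lidless rim)",redges(f,195,198,190,282))
print("rear band",redges(f,180,182,190,282))
# caddy outer corners, end walls top z=58
for n,u,v,z in [("L-far",38,38,58),("L-near",38,158,58),("R-far",432,38,58),("R-near",432,160,58),("pep c",94,97,86),("salt c",186,97,80),("pick c",282,97,84),("sug c",375,97,80)]:
    print(n,np.round(ray(f,(X(u),Y(v)),z),1))
X2=lambda x:104+(x-492)/5; Y2=lambda y:190+(y-2)/5
for u,v in [(540,50),(612,48),(618,135),(543,142)]: print("soy",np.round(ray(f,(X2(u),Y2(v)),104),1))
s=np.load("scene0.npy",allow_pickle=True).item()
# caddy scene: far wall top near corners z=58 ends & long-wall bottom
S=lambda u,v:(216+(u-2)/5,160+(v-212)/5)
for n,u,v,z in [("far bottom R(-y)",30,437,0),("far bottom L(+y)",440,505,0),("pepper far +y top",437,312,86),("pepper far -y top",350,298,86)]: print(n,np.round(ray(s,S(u,v),z),1))
S2=lambda u,v:(360+(u-507)/5,165+(v-212)/5)
for u,v,z in [(570,470,0),(650,478,0),(680,338,104),(587,318,104),(597,280,104)]: print("soy sc",np.round(ray(s,S2(u,v),z),1))
E
```

```text
front band (lidless rim) [(np.float64(194.94), -21), (np.float64(198.8), 38), (np.float64(213.08), -18), (np.float64(217.19), -14), (np.float64(234.42), -19), (np.float64(237.55), 37), (np.float64(240.74), -12), (np.float64(246.78), 11), (np.float64(249.91), -39), (np.float64(254.35), 35), (np.float64(257.25), -17), (np.float64(270.44), -22), (np.float64(273.91), 14)]
rear band [(np.float64(195.35), -21), (np.float64(198.82), 35), (np.float64(213.3), -14), (np.float64(215.77), 6), (np.float64(233.87), -32), (np.float64(237.63), 32), (np.float64(249.79), -34), (np.float64(254.63), 29), (np.float64(261.73), -9), (np.float64(264.2), 8), (np.float64(267.16), 6), (np.float64(270.31), -28), (np.float64(274.55), 20)]
L-far [600.2  60.5  58. ]
L-near [524.2  61.3  58. ]
R-far [ 595.8 -189.4   58. ]
R-near [ 518.3 -187.8   58. ]
pep c [560.8  22.   86. ]
salt c [560.1 -34.3  80. ]
pick c [558.8 -94.   84. ]
sug c [ 557.9 -151.8   80. ]
soy [533.  300.6 104. ]
soy [533.4 257.2 104. ]
soy [480.7 253.8 104. ]
soy [477.4 298.9 104. ]
far bottom R(-y) [ 596.8 -188.8    0. ]
far bottom L(+y) [598.5  62.2   0. ]
pepper far +y top [525.4  42.3  86. ]
pepper far -y top [524.  -10.2  86. ]
soy sc [534.  258.9   0. ]
soy sc [529.4 305.    0. ]
soy sc [537.6 302.1 104. ]
soy sc [530.6 250.8 104. ]
soy sc [486.9 255.9 104. ]
```

Request:
{"api": "play_rows", "payload": {"rows": [{"dp": [0, 0, 0], "turn": [0, 0, 1], "fingers": 0}, {"dp": [0, 0, 0], "turn": [0, 0, 1], "fingers": 0}, {"dp": [0, 0, 0], "turn": [0, 0, 1], "fingers": 0}, {"dp": [0, 0, 0], "turn": [0, 0, 1], "fingers": 0}, {"dp": [0, 0, 0], "turn": [0, 0, 1], "fingers": 0}]}}

```text
clock: 0.52
eef_pos: [215.8, 586.2, 230.8]
tcp_rot: [-3.141, 0.0, 2.26]
contact_force: [-0.3, 0.2, 0.3]
opening: 1.001
grasp_force: 0.0
```

Request:
{"api": "play_rows", "payload": {"rows": [{"dp": [0, 0, 0], "turn": [0, 0, 1], "fingers": 0}, {"dp": [0, 0, 0], "turn": [0, 0, 1], "fingers": 0}, {"dp": [0, 0, 0], "turn": [0, 0, 1], "fingers": 0}, {"dp": [0, 0, 0], "turn": [0, 0, 1], "fingers": 0}, {"dp": [0, 0, 0], "turn": [0, 0, 1], "fingers": 0}]}}

```text
clock: 0.93
eef_pos: [215.8, 586.2, 230.8]
tcp_rot: [-3.141, 0.001, 1.736]
contact_force: [-0.1, 0.8, 0.4]
opening: 1.004
grasp_force: 0.0
```

Request:
{"api": "play_rows", "payload": {"rows": [{"dp": [0, 0, 0], "turn": [0, 0, 1], "fingers": 0}, {"dp": [0, 0, 0], "turn": [0, 0, 0.77], "fingers": 0}, {"dp": [-0.8, 0.4, 0], "turn": [0, 0, 0], "fingers": 0}, {"dp": [-0.8, 0.4, 0], "turn": [0, 0, 0], "fingers": 0}, {"dp": [0, 0, 0], "turn": [0, 0, 0], "fingers": 0}]}}

```text
clock: 1.35
eef_pos: [248.2, 517.1, 230.4]
tcp_rot: [-3.141, 0.005, 1.555]
contact_force: [0.9, 0.1, -0.6]
opening: 1.003
grasp_force: 0.0
```

Request:
{"api": "play_rows", "payload": {"rows": [{"dp": [-0.9, 0.47, 0], "turn": [0, 0, 0], "fingers": 0}, {"dp": [-0.9, 0.47, 0], "turn": [0, 0, 0], "fingers": 0}, {"dp": [-0.9, 0.47, 0], "turn": [0, 0, 0], "fingers": 0}, {"dp": [-0.9, 0.47, 0], "turn": [0, 0, 0], "fingers": 0}, {"dp": [-0.9, 0.47, 0], "turn": [0, 0, 0], "fingers": 0}]}}

```text
clock: 1.77
eef_pos: [338.6, 339.0, 231.1]
tcp_rot: [-3.141, 0.0, 1.557]
contact_force: [1.6, -0.3, 0.4]
opening: 0.999
grasp_force: 0.0
```

Request:
{"api": "play_rows", "payload": {"rows": [{"dp": [-0.9, 0.47, 0], "turn": [0, 0, 0], "fingers": 0}, {"dp": [-0.9, 0.47, 0], "turn": [0, 0, 0], "fingers": 0}, {"dp": [-0.9, 0.47, 0], "turn": [0, 0, 0], "fingers": 0}, {"dp": [-0.9, 0.47, 0], "turn": [0, 0, 0], "fingers": 0}, {"dp": [-0.9, 0.47, 0], "turn": [0, 0, 0], "fingers": 0}]}}

```text
clock: 2.18
eef_pos: [430.2, 157.6, 231.4]
tcp_rot: [3.141, -0.0, 1.556]
contact_force: [1.9, 0.8, -0.7]
opening: 1.0
grasp_force: 0.0
```

Request:
{"api": "play_rows", "payload": {"rows": [{"dp": [-0.9, 0.47, 0], "turn": [0, 0, 0], "fingers": 0}, {"dp": [-0.9, 0.47, 0], "turn": [0, 0, 0], "fingers": 0}, {"dp": [-0.9, 0.47, 0], "turn": [0, 0, 0], "fingers": 0}, {"dp": [-0.9, 0.47, 0], "turn": [0, 0, 0], "fingers": 0}, {"dp": [-0.9, 0.47, 0], "turn": [0, 0, 0], "fingers": 0}]}}

```text
clock: 2.6
eef_pos: [521.6, -24.0, 231.2]
tcp_rot: [-3.142, -0.0, 1.556]
contact_force: [0.7, 1.1, 0.5]
opening: 0.996
grasp_force: 0.0
```

Request:
{"api": "play_rows", "payload": {"rows": [{"dp": [-0.9, 0.47, 0], "turn": [0, 0, 0], "fingers": 0}, {"dp": [-0.9, 0.47, 0], "turn": [0, 0, 0], "fingers": 0}, {"dp": [0, 0, 0], "turn": [0, 0, 0], "fingers": 0}, {"dp": [0, 0, 0], "turn": [0, 0, 0], "fingers": 0}]}}

```text
clock: 2.93
eef_pos: [558.1, -96.4, 230.7]
tcp_rot: [-3.141, -0.0, 1.553]
contact_force: [-0.2, 0.3, -0.0]
opening: 0.997
grasp_force: 0.0
```

Request:
{"api": "play_rows", "payload": {"rows": [{"dp": [0.05, 0, 0.75], "turn": [0, 0, 0], "fingers": 0}, {"dp": [0, 0, 0.75], "turn": [0, 0, 0], "fingers": 0}, {"dp": [0, 0, 0.75], "turn": [0, 0, 0], "fingers": 0}, {"dp": [0, 0, 0.75], "turn": [0, 0, 0], "fingers": 0}, {"dp": [0, 0, 0.75], "turn": [0, 0, 0], "fingers": 0}]}}

```text
clock: 3.35
eef_pos: [557.0, -91.2, 80.1]
tcp_rot: [-3.141, -0.0, 1.557]
contact_force: [-0.1, -0.8, -0.2]
opening: 0.997
grasp_force: 0.0
```

Request:
{"api": "play_rows", "payload": {"rows": [{"dp": [0, 0, 0.75], "turn": [0, 0, 0], "fingers": 0}, {"dp": [0, 0, 0], "turn": [0, 0, 0], "fingers": 0}, {"dp": [0, 0, 0], "turn": [0, 0, 0], "fingers": 0}]}}

```text
clock: 3.6
eef_pos: [556.1, -91.3, 50.4]
tcp_rot: [-3.138, -0.001, 1.557]
contact_force: [0.3, -0.5, 0.2]
opening: 1.003
grasp_force: 0.0
```

Run:
```python
from h import *
t=r.grab_frame("top");s=r.grab_frame("scene")
R=lambda f,x,y,w,h,k:cv2.resize(f["pixels"][y:y+h,x:x+w,::-1],None,fx=k,fy=k,interpolation=cv2.INTER_CUBIC)
m=np.zeros((590,640,3),np.uint8);m[:240,:600]=R(t,180,160,120,48,5);m[250:570,:480]=R(s,220,150,120,80,4)
cv2.imwrite("pics/z1.png",m)
```

```text
(no output)
```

View pics/z1.png

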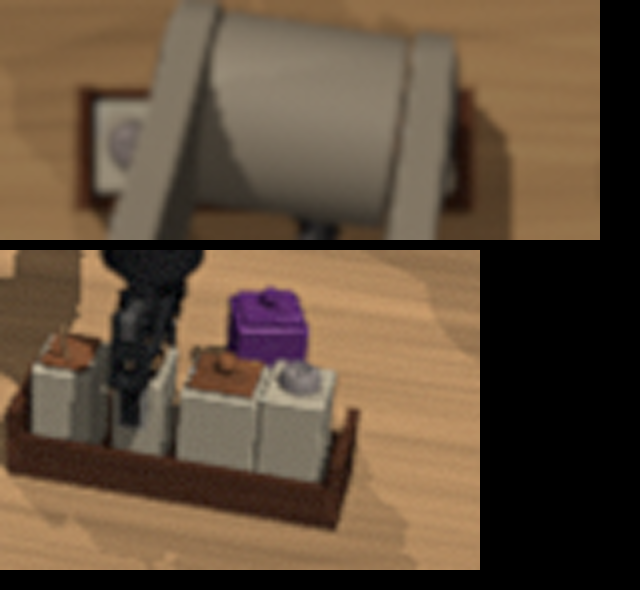

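The top view is blocked by the arm. The scene crop shows the finger in front of the toothpick pot at about (131,380), with the row otherwise unchanged. Closing gently.

Request:
{"api": "play_rows", "payload": {"rows": [{"dp": [0, 0, 0], "turn": [0, 0, 0], "fingers": 0.5}, {"dp": [0, 0, 0], "turn": [0, 0, 0], "fingers": 0.5}, {"dp": [0, 0, 0], "turn": [0, 0, 0], "fingers": 0.5}, {"dp": [0, 0, 0], "turn": [0, 0, 0], "fingers": 0.5}, {"dp": [0, 0, 0], "turn": [0, 0, 0], "fingers": 0.5}], "force": 20}}

```text
clock: 4.12
eef_pos: [558.8, -92.7, 53.0]
tcp_rot: [3.139, 0.0, 1.556]
contact_force: [-0.8, 1.1, 8.3]
opening: 0.654
grasp_force: 26.8
```

Request:
{"api": "play_rows", "payload": {"rows": [{"dp": [0, 0, 0], "turn": [0, 0, 0], "fingers": 0.5}, {"dp": [0, 0, 0], "turn": [0, 0, 0], "fingers": 0.5}, {"dp": [0, 0, 0], "turn": [0, 0, 0], "fingers": 0.5}]}}

```text
clock: 4.37
eef_pos: [558.8, -92.7, 53.0]
tcp_rot: [3.139, 0.0, 1.556]
contact_force: [-0.3, 2.3, 8.0]
opening: 0.652
grasp_force: 26.8
```

Request:
{"api": "play_rows", "payload": {"rows": [{"dp": [-0.04, 0, -0.06], "turn": [0, 0, 0], "fingers": 0.5}, {"dp": [-0.06, 0, 0], "turn": [0, 0, 0], "fingers": 0.5}, {"dp": [-0.06, 0, 0], "turn": [0, 0, 0], "fingers": 0.5}, {"dp": [-0.06, 0, 0], "turn": [0, 0, 0], "fingers": 0.5}, {"dp": [-0.04, 0, 0], "turn": [0, 0, 0], "fingers": 0.5}]}}

```text
clock: 4.78
eef_pos: [557.3, -103.3, 53.5]
tcp_rot: [-3.141, -0.0, 1.556]
contact_force: [0.4, 0.0, -3.9]
opening: 0.653
grasp_force: 25.7
```

Request:
{"api": "play_rows", "payload": {"rows": [{"dp": [-0.04, 0, 0], "turn": [0, 0, 0], "fingers": 0.5}, {"dp": [-0.04, 0, 0], "turn": [0, 0, 0], "fingers": 0.5}, {"dp": [-0.04, 0, 0], "turn": [0, 0, 0], "fingers": 0.5}, {"dp": [0, 0, 0], "turn": [0, 0, 0], "fingers": 0.5}]}}

```text
clock: 5.12
eef_pos: [557.5, -108.0, 53.6]
tcp_rot: [-3.142, 0.0, 1.556]
contact_force: [-0.1, -0.4, -3.0]
opening: 0.659
grasp_force: 25.6
```

Request:
{"api": "play_rows", "payload": {"rows": [{"dp": [-0.03, 0, 0.015], "turn": [0, 0, 0], "fingers": 0.5}, {"dp": [-0.03, 0, 0.015], "turn": [0, 0, 0], "fingers": 0.5}, {"dp": [0, 0, 0], "turn": [0, 0, 0], "fingers": 0.5}]}}

```text
clock: 5.37
eef_pos: [557.9, -110.1, 53.0]
tcp_rot: [3.141, -0.0, 1.556]
contact_force: [-0.9, 1.2, 3.3]
opening: 0.65
grasp_force: 26.3
```

Request:
{"api": "play_rows", "payload": {"rows": [{"dp": [-0.03, 0, 0], "turn": [0, 0, 0], "fingers": 0.5}, {"dp": [-0.03, 0, 0], "turn": [0, 0, 0], "fingers": 0.5}, {"dp": [0, 0, 0], "turn": [0, 0, 0], "fingers": 0.5}]}}

```text
clock: 5.62
eef_pos: [557.9, -112.6, 53.0]
tcp_rot: [3.141, 0.0, 1.556]
contact_force: [-0.5, 2.6, 6.1]
opening: 0.654
grasp_force: 26.6
```

Request:
{"api": "play_rows", "payload": {"rows": [{"dp": [-0.03, 0, 0], "turn": [0, 0, 0], "fingers": 0.5}, {"dp": [-0.03, 0, 0], "turn": [0, 0, 0], "fingers": 0.5}, {"dp": [0, 0, 0], "turn": [0, 0, 0], "fingers": 0.5}]}}

```text
clock: 5.87
eef_pos: [557.9, -115.1, 52.9]
tcp_rot: [3.141, 0.0, 1.556]
contact_force: [0.2, 2.1, 5.7]
opening: 0.649
grasp_force: 26.6
```

Request:
{"api": "play_rows", "payload": {"rows": [{"dp": [-0.03, 0, 0], "turn": [0, 0, 0], "fingers": 0.5}, {"dp": [-0.03, 0, 0], "turn": [0, 0, 0], "fingers": 0.5}, {"dp": [0, 0, 0], "turn": [0, 0, 0], "fingers": 0.5}]}}

```text
clock: 6.12
eef_pos: [558.0, -116.4, 53.0]
tcp_rot: [3.14, -0.002, 1.555]
contact_force: [1.0, 10.3, 5.6]
opening: 0.652
grasp_force: 26.7
```

Request:
{"api": "play_rows", "payload": {"rows": [{"dp": [0, 0, -0.03], "turn": [0, 0, 0], "fingers": 0}, {"dp": [0, 0, 0], "turn": [0, 0, 0], "fingers": 0}, {"dp": [0, 0, 0], "turn": [0, 0, 0], "fingers": 0}, {"dp": [0, 0, 0], "turn": [0, 0, 0], "fingers": 0}, {"dp": [0, 0, 0], "turn": [0, 0, 0], "fingers": 0}]}}

```text
clock: 6.53
eef_pos: [557.2, -117.5, 53.6]
tcp_rot: [-3.141, 0.0, 1.556]
contact_force: [0.0, 0.1, 0.6]
opening: 0.997
grasp_force: 0.0
```

Request:
{"api": "play_rows", "payload": {"rows": [{"dp": [0, 0, -0.5], "turn": [0, 0, 0], "fingers": 0}, {"dp": [0, 0, -0.9], "turn": [0, 0, 0], "fingers": 0}, {"dp": [0, 0, -0.9], "turn": [0, 0, 0], "fingers": 0}, {"dp": [0.9, 0, 0], "turn": [0, 0, 0], "fingers": 0}, {"dp": [0.9, 0, 0], "turn": [0, 0, 0], "fingers": 0}]}}

```text
clock: 6.95
eef_pos: [560.2, -46.2, 148.3]
tcp_rot: [3.136, 0.001, 1.553]
contact_force: [0.3, 0.6, -0.4]
opening: 0.998
grasp_force: 0.0
```

Request:
{"api": "play_rows", "payload": {"rows": [{"dp": [0.3, 0, 0], "turn": [0, 0, 0], "fingers": 0}, {"dp": [0, 0, 0.5], "turn": [0, 0, 0], "fingers": 0}, {"dp": [0, 0, 0.7], "turn": [0, 0, 0], "fingers": 0}, {"dp": [0, 0, 0.7], "turn": [0, 0, 0], "fingers": 0}, {"dp": [0, 0, 0.3], "turn": [0, 0, 0], "fingers": 0}]}}

```text
clock: 7.37
eef_pos: [556.5, -33.3, 54.6]
tcp_rot: [-3.138, 0.0, 1.557]
contact_force: [-1.1, -0.7, -0.6]
opening: 1.001
grasp_force: 0.0
```

Request:
{"api": "play_rows", "payload": {"rows": [{"dp": [0, 0, 0], "turn": [0, 0, 0], "fingers": 0}, {"dp": [0, 0, 0], "turn": [0, 0, 0], "fingers": 0}]}}

```text
clock: 7.53
eef_pos: [558.3, -33.5, 57.5]
tcp_rot: [-3.14, 0.0, 1.556]
contact_force: [0.2, 0.4, 0.5]
opening: 1.003
grasp_force: 0.0
```

Request:
{"api": "play_rows", "payload": {"rows": [{"dp": [0, 0.03, 0.15], "turn": [0, 0, 0], "fingers": 0}, {"dp": [0, 0, 0], "turn": [0, 0, 0], "fingers": 0.5}, {"dp": [0, 0, 0], "turn": [0, 0, 0], "fingers": 0.5}, {"dp": [0, 0, 0], "turn": [0, 0, 0], "fingers": 0.5}, {"dp": [0, 0, 0], "turn": [0, 0, 0], "fingers": 0.5}]}}

```text
clock: 7.95
eef_pos: [560.3, -33.5, 52.5]
tcp_rot: [3.14, 0.0, 1.556]
contact_force: [-0.4, -0.9, 4.1]
opening: 0.654
grasp_force: 23.6
```

Request:
{"api": "play_rows", "payload": {"rows": [{"dp": [0, 0, 0], "turn": [0, 0, 0], "fingers": 0.5}, {"dp": [0.04, 0, -0.04], "turn": [0, 0, 0], "fingers": 0.5}, {"dp": [0.03, 0, 0], "turn": [0, 0, 0], "fingers": 0.5}, {"dp": [0, 0, 0], "turn": [0, 0, 0], "fingers": 0.5}]}}

```text
clock: 8.28
eef_pos: [559.5, -30.4, 53.1]
tcp_rot: [-3.141, -0.0, 1.556]
contact_force: [0.1, -0.5, -3.3]
opening: 0.656
grasp_force: 22.9
```

Request:
{"api": "play_rows", "payload": {"rows": [{"dp": [0.03, 0, 0], "turn": [0, 0, 0], "fingers": 0.5}, {"dp": [0.03, 0, 0], "turn": [0, 0, 0], "fingers": 0.5}, {"dp": [0, 0, 0], "turn": [0, 0, 0], "fingers": 0.5}]}}

```text
clock: 8.53
eef_pos: [559.6, -27.9, 53.0]
tcp_rot: [-3.141, -0.0, 1.556]
contact_force: [-0.5, 0.4, -4.1]
opening: 0.65
grasp_force: 22.8
```

Slightly unloaded; I'll lower a touch and continue in small steps.

Request:
{"api": "play_rows", "payload": {"rows": [{"dp": [0.03, 0, 0.03], "turn": [0, 0, 0], "fingers": 0.5}, {"dp": [0.03, 0, 0], "turn": [0, 0, 0], "fingers": 0.5}, {"dp": [0, 0, 0], "turn": [0, 0, 0], "fingers": 0.5}]}}

```text
clock: 8.78
eef_pos: [560.3, -25.8, 52.5]
tcp_rot: [3.141, 0.0, 1.556]
contact_force: [-0.2, -1.5, 4.2]
opening: 0.654
grasp_force: 23.7
```

Request:
{"api": "play_rows", "payload": {"rows": [{"dp": [0.03, 0, 0], "turn": [0, 0, 0], "fingers": 0.5}, {"dp": [0.03, 0, 0], "turn": [0, 0, 0], "fingers": 0.5}, {"dp": [0, 0, 0], "turn": [0, 0, 0], "fingers": 0.5}]}}

```text
clock: 9.03
eef_pos: [560.5, -23.3, 52.5]
tcp_rot: [3.14, 0.0, 1.556]
contact_force: [-0.1, -2.6, 5.3]
opening: 0.65
grasp_force: 23.8
```

Request:
{"api": "play_rows", "payload": {"rows": [{"dp": [0.03, 0, 0], "turn": [0, 0, 0], "fingers": 0.5}, {"dp": [0.03, 0, 0], "turn": [0, 0, 0], "fingers": 0.5}, {"dp": [0, 0, 0], "turn": [0, 0, 0], "fingers": 0.5}]}}

```text
clock: 9.28
eef_pos: [560.6, -21.4, 52.6]
tcp_rot: [3.14, 0.001, 1.556]
contact_force: [0.7, -6.8, 5.1]
opening: 0.649
grasp_force: 24.0
```

Request:
{"api": "play_rows", "payload": {"rows": [{"dp": [0.03, 0, 0], "turn": [0, 0, 0], "fingers": 0.5}, {"dp": [0.03, 0, 0], "turn": [0, 0, 0], "fingers": 0.5}, {"dp": [0, 0, 0], "turn": [0, 0, 0], "fingers": 0.5}]}}

```text
clock: 9.53
eef_pos: [560.4, -21.0, 52.6]
tcp_rot: [3.141, 0.003, 1.557]
contact_force: [-2.0, -19.7, 7.1]
opening: 0.651
grasp_force: 24.8
```

Request:
{"api": "play_rows", "payload": {"rows": [{"dp": [-0.04, 0, 0], "turn": [0, 0, 0], "fingers": 0.5}, {"dp": [0, 0, -0.03], "turn": [0, 0, 0], "fingers": 0}, {"dp": [0, 0, 0], "turn": [0, 0, 0], "fingers": 0}, {"dp": [0, 0, 0], "turn": [0, 0, 0], "fingers": 0}, {"dp": [0, 0, 0], "turn": [0, 0, 0], "fingers": 0}]}}

```text
clock: 9.95
eef_pos: [559.9, -19.7, 53.1]
tcp_rot: [-3.141, -0.0, 1.556]
contact_force: [0.9, 0.5, -0.1]
opening: 1.001
grasp_force: 0.0
```

Request:
{"api": "play_rows", "payload": {"rows": [{"dp": [0, 0, -0.4], "turn": [0, 0, 0], "fingers": 0}, {"dp": [0, 0, -0.9], "turn": [0, 0, 0], "fingers": 0}, {"dp": [0, 0, -0.9], "turn": [0, 0, 0], "fingers": 0}, {"dp": [0, 0, -0.9], "turn": [0, 0, 0], "fingers": 0}, {"dp": [0.93, -0.18, 0], "turn": [0, 0, 0], "fingers": 0}]}}

```text
clock: 10.37
eef_pos: [558.4, 13.9, 184.2]
tcp_rot: [3.13, 0.001, 1.553]
contact_force: [1.7, 1.0, 0.9]
opening: 1.004
grasp_force: 0.0
```

Request:
{"api": "play_rows", "payload": {"rows": [{"dp": [0.93, -0.18, 0], "turn": [0, 0, 0], "fingers": 0}, {"dp": [0.93, -0.18, 0], "turn": [0, 0, 0], "fingers": 0}, {"dp": [0.93, -0.18, 0], "turn": [0, 0, 0], "fingers": 0}, {"dp": [0.93, -0.18, 0], "turn": [0, 0, 0], "fingers": 0}, {"dp": [0.93, -0.18, 0], "turn": [0, 0, 0], "fingers": 0}]}}

```text
clock: 10.78
eef_pos: [519.2, 205.6, 177.3]
tcp_rot: [-3.142, -0.0, 1.556]
contact_force: [0.9, -0.5, 0.3]
opening: 1.0
grasp_force: 0.0
```

Request:
{"api": "play_rows", "payload": {"rows": [{"dp": [0.93, -0.18, 0], "turn": [0, 0, 0], "fingers": 0}, {"dp": [0.93, -0.18, 0], "turn": [0, 0, 0], "fingers": 0}, {"dp": [0, 0, 0], "turn": [0, 0, -0.5], "fingers": 0}, {"dp": [0, 0, 0], "turn": [0, 0, 0], "fingers": 0}]}}

```text
clock: 11.12
eef_pos: [505.8, 280.5, 177.0]
tcp_rot: [-3.141, -0.0, 1.615]
contact_force: [0.3, 0.9, -0.3]
opening: 0.994
grasp_force: 0.0
```

Run:
```python
from h import *
t=r.grab_frame("top");s=r.grab_frame("scene");np.save("top1.npy",t,allow_pickle=True)
print("front",redges(t,195,198,190,282));print("rear",redges(t,180,182,190,282))
R=lambda f,x,y,w,h,k:cv2.resize(f["pixels"][y:y+h,x:x+w,::-1],None,fx=k,fy=k,interpolation=cv2.INTER_CUBIC)
m=np.zeros((590,760,3),np.uint8);m[:240,:600]=R(t,180,165,120,48,5);m[250:570,:480]=R(s,220,150,120,80,4);m[250:570,490:750]=R(s,350,145,65,80,4)
cv2.imwrite("pics/z2.png",m)
```

```text
front [(np.float64(193.9), -11), (np.float64(196.14), 23), (np.float64(209.84), -13), (np.float64(213.33), -13), (np.float64(230.89), -23), (np.float64(242.08), 10), (np.float64(245.29), 31), (np.float64(248.36), -13), (np.float64(254.74), 8), (np.float64(256.99), -9), (np.float64(260.35), -9), (np.float64(270.14), 10), (np.float64(272.68), -29), (np.float64(275.12), 12)]
rear [(np.float64(193.92), -10), (np.float64(196.22), 19), (np.float64(209.98), -16), (np.float64(230.13), -30), (np.float64(245.44), 31), (np.float64(256.68), -8), (np.float64(263.86), -10), (np.float64(266.25), 9), (np.float64(272.18), -22), (np.float64(274.97), 21)]
```

View pics/z2.png

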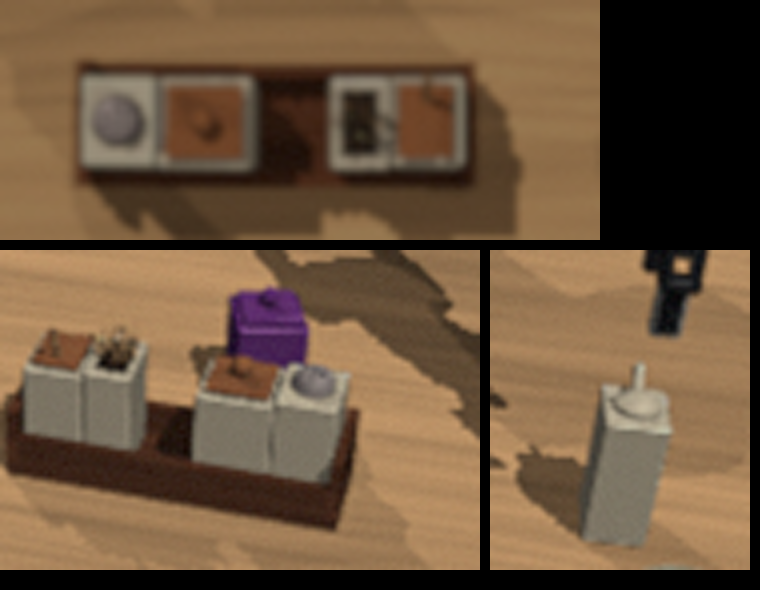

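Both pairs stand flush at their ends, and the gap in the top crop runs from (257,125) to (330,125). The dispenser is upright under the gripper. Next I'll measure the gap and dispenser centres in the same camera.

Run:
```python
from h import *
t=np.load("top0.npy",allow_pickle=True).item();t1=np.load("top1.npy",allow_pickle=True).item()
for a,b in((201,204),(204,207),(207,210),(210,213),(213,216)): print(a,redges(t,a,b,106,146,th=5))
tt=dict(t);tt["pixels"]=t["pixels"].transpose(1,0,2)
print("cols->rows",redges(tt,116,119,192,228,th=5),redges(tt,124,127,192,228,th=5))
t1t=dict(t1);t1t["pixels"]=t1["pixels"].transpose(1,0,2)
for a,b in((197,199),(214,216),(247,249),(268,271)):print("pots rows",a,redges(t1t,a,b,170,212,th=5))
for c in ((230.89+245.29)/2,197),((230.13+245.44)/2,181): print(np.round(ray(t1,c,82),1))
print([np.round(ray(t1,(u,188.5),z),1) for u,z in((196.18,86),(230.5,80),(245.36,84),(272.4,80))])
```

```text
201 [(np.float64(113.53), 10), (np.float64(128.5), -31), (np.float64(140.0), 13)]
204 [(np.float64(113.6), 7), (np.float64(125.88), 8), (np.float64(128.72), -30), (np.float64(144.26), 12)]
207 [(np.float64(113.71), 7), (np.float64(121.71), -5), (np.float64(124.8), -6), (np.float64(129.11), -28), (np.float64(138.99), 6)]
210 [(np.float64(113.69), 6), (np.float64(116.05), -6), (np.float64(120.88), -9), (np.float64(126.46), 8), (np.float64(129.19), -29)]
213 [(np.float64(113.92), 7), (np.float64(117.73), -7), (np.float64(120.58), -9), (np.float64(124.79), 15), (np.float64(129.24), -30)]
cols->rows [(np.float64(200.04), 16), (np.float64(213.3), 7), (np.float64(217.61), -8)] [(np.float64(199.08), 15), (np.float64(204.56), -8), (np.float64(213.33), 6), (np.float64(216.2), -7)]
pots rows 197 [(np.float64(176.73), -26), (np.float64(179.55), 34), (np.float64(191.37), 7), (np.float64(197.83), -40), (np.float64(201.78), 24)]
pots rows 214 [(np.float64(177.12), -23), (np.float64(179.72), 27), (np.float64(182.19), -17), (np.float64(195.9), 6), (np.float64(198.81), -29), (np.float64(201.84), 12)]
pots rows 247 [(np.float64(177.2), -21), (np.float64(179.9), 34), (np.float64(182.71), -16), (np.float64(187.6), -6), (np.float64(190.45), 6), (np.float64(195.78), 13), (np.float64(198.53), -35), (np.float64(201.55), 9), (np.float64(207.69), 17)]
pots rows 268 [(np.float64(177.12), -20), (np.float64(179.7), 23), (np.float64(182.09), -18), (np.float64(187.03), 6), (np.float64(195.7), 8), (np.float64(198.58), -27), (np.float64(202.07), 15)]
[534.4 -75.2  82. ]
[584.1 -75.1  82. ]
[array([562.9,  53.5,  86. ]), array([561.3, -52. ,  80. ]), array([560.3, -98.3,  84. ]), array([ 558.9, -182.3,   80. ])]
```

Request:
{"api": "play_rows", "payload": {"rows": [{"dp": [-0.07, 0, 0.4], "turn": [0, 0, 0], "fingers": 0}, {"dp": [0, 0, 0.7], "turn": [0, 0, 0], "fingers": 0}, {"dp": [0, 0, 0.7], "turn": [0, 0, 0], "fingers": 0}, {"dp": [0, 0, 0.7], "turn": [0, 0, 0], "fingers": 0}, {"dp": [0, 0, 0.4], "turn": [0, 0, 0], "fingers": 0}]}}

```text
clock: 11.63
eef_pos: [505.8, 273.2, 58.6]
tcp_rot: [-3.139, 0.001, 1.605]
contact_force: [-0.5, 0.9, 0.3]
opening: 0.998
grasp_force: 0.0
```

Request:
{"api": "play_rows", "payload": {"rows": [{"dp": [0, 0, 0.1], "turn": [0, 0, 0], "fingers": 0}, {"dp": [0, 0, 0], "turn": [0, 0, 0], "fingers": 0}]}}

```text
clock: 11.8
eef_pos: [506.3, 273.9, 56.2]
tcp_rot: [-3.139, 0.001, 1.606]
contact_force: [-0.4, 0.3, 1.0]
opening: 1.0
grasp_force: 0.0
```

Request:
{"api": "play_rows", "payload": {"rows": [{"dp": [0, 0, 0], "turn": [0, 0, 0], "fingers": 0.5}, {"dp": [0, 0, 0], "turn": [0, 0, 0], "fingers": 0.5}, {"dp": [0, 0, 0], "turn": [0, 0, 0], "fingers": 0.5}, {"dp": [0, 0, 0], "turn": [0, 0, 0], "fingers": 0.5}, {"dp": [0, 0, 0], "turn": [0, 0, 0], "fingers": 0.5}], "force": 30}}

```text
clock: 12.22
eef_pos: [507.7, 275.7, 58.7]
tcp_rot: [3.139, -0.001, 1.609]
contact_force: [-1.0, -1.8, 7.4]
opening: 0.647
grasp_force: 38.7
```

Request:
{"api": "play_rows", "payload": {"rows": [{"dp": [0, 0, -0.06], "turn": [0, 0, 0], "fingers": 0.5}, {"dp": [0, 0, -0.1], "turn": [0, 0, 0], "fingers": 0.5}, {"dp": [0, 0, 0], "turn": [0, 0, 0], "fingers": 0.5}]}}

```text
clock: 12.47
eef_pos: [507.0, 275.6, 64.4]
tcp_rot: [3.141, -0.0, 1.609]
contact_force: [0.3, 0.5, -3.5]
opening: 0.651
grasp_force: 38.1
```

Request:
{"api": "play_rows", "payload": {"rows": [{"dp": [0, 0, -0.4], "turn": [0, 0, 0.27], "fingers": 0.5}, {"dp": [0, 0, -0.7], "turn": [0, 0, 0.26], "fingers": 0.5}, {"dp": [0, 0, -0.7], "turn": [0, 0, 0], "fingers": 0.5}, {"dp": [0, 0, -0.7], "turn": [0, 0, 0], "fingers": 0.5}, {"dp": [0, 0, -0.7], "turn": [0, 0, 0], "fingers": 0.5}]}}

```text
clock: 12.88
eef_pos: [506.3, 275.3, 192.8]
tcp_rot: [-3.141, 0.0, 1.553]
contact_force: [0.6, 0.7, -2.7]
opening: 0.654
grasp_force: 38.1
```

Request:
{"api": "play_rows", "payload": {"rows": [{"dp": [0, 0, -0.4], "turn": [0, 0, 0], "fingers": 0.5}, {"dp": [-0.4, 0.07, 0], "turn": [0, 0, 0], "fingers": 0.5}, {"dp": [-0.7, 0.11, 0], "turn": [0, 0, 0], "fingers": 0.5}, {"dp": [-0.7, 0.11, 0], "turn": [0, 0, 0], "fingers": 0.5}, {"dp": [-0.7, 0.11, 0], "turn": [0, 0, 0], "fingers": 0.5}]}}

```text
clock: 13.3
eef_pos: [520.7, 174.3, 207.7]
tcp_rot: [-3.141, 0.0, 1.554]
contact_force: [-0.1, -0.1, -2.5]
opening: 0.647
grasp_force: 38.1
```

Request:
{"api": "play_rows", "payload": {"rows": [{"dp": [-0.7, 0.11, 0], "turn": [0, 0, 0], "fingers": 0.5}, {"dp": [-0.7, 0.11, 0], "turn": [0, 0, 0], "fingers": 0.5}, {"dp": [-0.7, 0.11, 0], "turn": [0, 0, 0], "fingers": 0.5}, {"dp": [-0.7, 0.11, 0], "turn": [0, 0, 0], "fingers": 0.5}, {"dp": [-0.7, 0.11, 0], "turn": [0, 0, 0], "fingers": 0.5}]}}

```text
clock: 13.72
eef_pos: [540.3, 33.5, 207.6]
tcp_rot: [-3.141, -0.0, 1.553]
contact_force: [-0.1, 0.2, -3.6]
opening: 0.647
grasp_force: 38.2
```

Request:
{"api": "play_rows", "payload": {"rows": [{"dp": [-0.7, 0.11, 0], "turn": [0, 0, 0], "fingers": 0.5}, {"dp": [-0.7, 0.11, 0], "turn": [0, 0, 0], "fingers": 0.5}, {"dp": [-0.7, 0.11, 0], "turn": [0, 0, 0], "fingers": 0.5}, {"dp": [-0.4, 0.06, 0], "turn": [0, 0, 0], "fingers": 0.5}, {"dp": [0, 0, 0], "turn": [0, 0, 0], "fingers": 0.5}]}}

```text
clock: 14.13
eef_pos: [554.5, -68.4, 207.6]
tcp_rot: [3.142, 0.001, 1.551]
contact_force: [0.8, -0.2, -3.5]
opening: 0.65
grasp_force: 37.9
```

Run:
```python
from h import *
s=r.sense();R=lambda a:np.round(a,3).tolist();print(R(s["eef_pos"]),R(s["tcp_rot"]),R(s["contact_force"]))
```

```text
[554.494, -68.376, 207.58] [3.142, 0.001, 1.551] [0.767, -0.15, -3.478]
```

Request:
{"api": "play_rows", "payload": {"rows": [{"dp": [-0.21, 0.13, 0.1], "turn": [0, 0, 0], "fingers": 0.5}, {"dp": [0, 0, 0.5], "turn": [0, 0, 0], "fingers": 0.5}, {"dp": [0, 0, 0.5], "turn": [0, 0, 0], "fingers": 0.5}, {"dp": [0, 0, 0.2], "turn": [0, 0, 0], "fingers": 0.5}, {"dp": [0, 0, 0], "turn": [0, 0, 0], "fingers": 0.5}]}}

```text
clock: 14.55
eef_pos: [557.9, -73.2, 153.4]
tcp_rot: [-3.137, -0.001, 1.554]
contact_force: [0.3, -0.4, -3.6]
opening: 0.655
grasp_force: 37.8
```

Run:
```python
from h import *
s=r.grab_frame("scene");np.save("scene1.npy",s,allow_pickle=True)
cv2.imwrite("pics/z3.png",np.clip(cv2.resize(s["pixels"][135:215,220:316,::-1],None,fx=7,fy=7,interpolation=cv2.INTER_CUBIC)*1.2,0,255))
a=r.sense();print(np.round(a["eef_pos"],1),np.round(a["tcp_rot"],3))
for h in (10,84): print(proj(s,(587,-75,h)))
```

```text
[558.8 -73.3 154.8] [-3.139 -0.     1.554]
[258.96397316 206.33840526]
[259.85447278 185.63622495][ WARN:0@0.657] global loadsave.cpp:1063 imwrite_ Unsupported depth image for selected encoder is fallbacked to CV_8U.
```

View pics/z3.png

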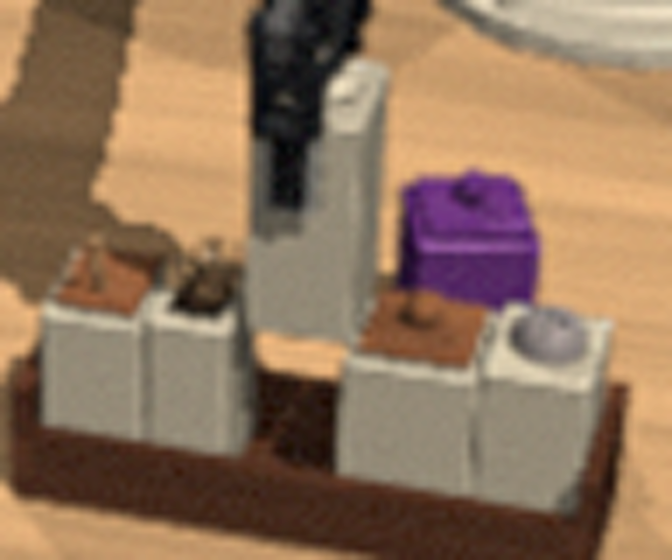

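```bash
cat > px.py <<'E'
from h import *
s=np.load("scene1.npy",allow_pickle=True).item()
P=np.array(s["pose"])
def onx(u,v,x=587):
    d=P[:3,:3]@np.array([(u-s["cx"])/s["fx"],(v-s["cy"])/s["fy"],1]);o=P[:3,3];return np.round(o+d*(x-o[0])/d[0],1)
C=lambda a,b:(220+(a-3)/7,135+(b-3)/7)
for n,a,b in(("pick L",148,305),("pick R",240,320),("salt L",342,358),("salt R",475,368),("pep L",484,370),("pepR",593,385),("soyBL",245,322),("soyBR",355,342)): print(n,onx(*C(a,b)))
def prof(v0,v1,u0,u1): 
    return redges(s,v0,v1,u0,u1,th=4)
print("row z pick/salt",prof(187,191,222,312))
print("soy rows",prof(172,176,248,280),prof(168,172,248,280),prof(178,180,248,280))
for v,l in((189,(254,269)),(174,(255,271))): print([onx(u,v) for u in l])
E
python3 px.py
```

```text
pick L [ 587.  -132.7   99.9]
pick R [587.  -93.4  99.3]
salt L [587.  -49.7  88.2]
salt R [587.    5.6  93. ]
pep L [587.    9.4  92.7]
pepR [587.   54.2  93.3]
soyBL [587.  -91.2  98.7]
soyBR [587.  -44.7  96.9]
row z pick/salt [(np.float64(223.11), -6), (np.float64(225.79), 33), (np.float64(239.96), -13), (np.float64(241.7), 9), (np.float64(250.14), 5), (np.float64(253.19), -18), (np.float64(258.1), 11), (np.float64(262.07), 9), (np.float64(269.1), 12), (np.float64(280.85), -5), (np.float64(283.01), 4), (np.float64(288.99), 14), (np.float64(293.27), 4), (np.float64(304.36), -24), (np.float64(309.38), 13)]
soy rows [(np.float64(254.49), 21), (np.float64(270.05), -9), (np.float64(276.18), -37)] [(np.float64(249.11), -9), (np.float64(251.08), 12), (np.float64(255.78), -7), (np.float64(258.95), 6), (np.float64(270.82), -10), (np.float64(273.78), 22), (np.float64(276.38), -46)] [(np.float64(251.25), 24), (np.float64(254.95), 25), (np.float64(269.94), -13), (np.float64(273.19), -17), (np.float64(276.77), -10)]
[array([587. , -92.1,  69.2]), array([587. , -47.5,  77.2])]
[array([587. , -90.6, 121.1]), array([587. , -44.2, 128.8])]
```

Both cameras agree: the dispenser must go about 3.8 mm toward -y. In the crop the dispenser's foot spans (245,322) to (355,342), and the gap spans 240 to 342.

Request:
{"api": "play_rows", "payload": {"rows": [{"dp": [-0.09, 0.02, 0], "turn": [0, 0, 0], "fingers": 0.5}, {"dp": [0, 0, 0], "turn": [0, 0, 0], "fingers": 0.5}, {"dp": [0, 0, 0.1], "turn": [0, 0, 0], "fingers": 0.5}, {"dp": [0, 0, 0.1], "turn": [0, 0, 0], "fingers": 0.5}, {"dp": [0, 0, 0], "turn": [0, 0, 0], "fingers": 0.5}]}}

```text
clock: 15.02
eef_pos: [559.8, -77.5, 147.2]
tcp_rot: [-3.141, -0.0, 1.553]
contact_force: [-0.0, -0.4, -3.8]
opening: 0.649
grasp_force: 37.8
```

Base is now at about 88. I'll lower in small steps and watch the force.

Request:
{"api": "play_rows", "payload": {"rows": [{"dp": [0.01, 0, 0.07], "turn": [0, 0, 0], "fingers": 0.5}, {"dp": [0, 0, 0.06], "turn": [0, 0, 0], "fingers": 0.5}, {"dp": [0, 0, 0.05], "turn": [0, 0, 0], "fingers": 0.5}, {"dp": [0, 0, 0], "turn": [0, 0, 0], "fingers": 0.5}]}}

```text
clock: 15.35
eef_pos: [559.9, -77.1, 140.0]
tcp_rot: [-3.141, -0.0, 1.553]
contact_force: [-0.5, -0.8, -3.4]
opening: 0.651
grasp_force: 37.8
```

Request:
{"api": "play_rows", "payload": {"rows": [{"dp": [0, 0, 0.05], "turn": [0, 0, 0], "fingers": 0.5}, {"dp": [0, 0, 0.05], "turn": [0, 0, 0], "fingers": 0.5}, {"dp": [0, 0, 0], "turn": [0, 0, 0], "fingers": 0.5}]}}

```text
clock: 15.6
eef_pos: [560.0, -77.1, 136.1]
tcp_rot: [-3.141, -0.0, 1.553]
contact_force: [-0.2, -0.1, -3.5]
opening: 0.652
grasp_force: 37.8
```

Request:
{"api": "play_rows", "payload": {"rows": [{"dp": [0, 0, 0.05], "turn": [0, 0, 0], "fingers": 0.5}, {"dp": [0, 0, 0.05], "turn": [0, 0, 0], "fingers": 0.5}, {"dp": [0, 0, 0], "turn": [0, 0, 0], "fingers": 0.5}]}}

```text
clock: 15.85
eef_pos: [559.9, -77.1, 132.1]
tcp_rot: [-3.141, -0.0, 1.553]
contact_force: [-0.6, 0.6, -3.0]
opening: 0.65
grasp_force: 37.8
```

Request:
{"api": "play_rows", "payload": {"rows": [{"dp": [0, 0, 0.05], "turn": [0, 0, 0], "fingers": 0.5}, {"dp": [0, 0, 0.05], "turn": [0, 0, 0], "fingers": 0.5}, {"dp": [0, 0, 0], "turn": [0, 0, 0], "fingers": 0.5}]}}

```text
clock: 16.1
eef_pos: [559.9, -77.1, 128.0]
tcp_rot: [-3.141, -0.0, 1.553]
contact_force: [0.2, 0.1, -2.6]
opening: 0.651
grasp_force: 37.8
```

Request:
{"api": "play_rows", "payload": {"rows": [{"dp": [0, 0, 0.08], "turn": [0, 0, 0], "fingers": 0.5}, {"dp": [0, 0, 0.08], "turn": [0, 0, 0], "fingers": 0.5}, {"dp": [0, 0, 0.08], "turn": [0, 0, 0], "fingers": 0.5}, {"dp": [0, 0, 0], "turn": [0, 0, 0], "fingers": 0.5}]}}

```text
clock: 16.43
eef_pos: [559.7, -77.1, 118.1]
tcp_rot: [-3.14, -0.0, 1.553]
contact_force: [-0.9, 0.6, -2.7]
opening: 0.654
grasp_force: 37.8
```

Request:
{"api": "play_rows", "payload": {"rows": [{"dp": [0, 0, 0.08], "turn": [0, 0, 0], "fingers": 0.5}, {"dp": [0, 0, 0.08], "turn": [0, 0, 0], "fingers": 0.5}, {"dp": [0, 0, 0.08], "turn": [0, 0, 0], "fingers": 0.5}, {"dp": [0, 0, 0], "turn": [0, 0, 0], "fingers": 0.5}]}}

```text
clock: 16.77
eef_pos: [559.7, -77.1, 108.5]
tcp_rot: [-3.141, -0.0, 1.553]
contact_force: [-0.3, 0.1, -3.7]
opening: 0.652
grasp_force: 37.8
```

Request:
{"api": "play_rows", "payload": {"rows": [{"dp": [0, 0, 0.08], "turn": [0, 0, 0], "fingers": 0.5}, {"dp": [0, 0, 0.08], "turn": [0, 0, 0], "fingers": 0.5}, {"dp": [0, 0, 0.08], "turn": [0, 0, 0], "fingers": 0.5}, {"dp": [0, 0, 0], "turn": [0, 0, 0], "fingers": 0.5}]}}

```text
clock: 17.1
eef_pos: [559.7, -77.1, 98.9]
tcp_rot: [-3.141, -0.0, 1.553]
contact_force: [-0.6, 0.0, -4.3]
opening: 0.657
grasp_force: 37.8
```

Request:
{"api": "play_rows", "payload": {"rows": [{"dp": [0, 0, 0.06], "turn": [0, 0, 0], "fingers": 0.5}, {"dp": [0, 0, 0.06], "turn": [0, 0, 0], "fingers": 0.5}, {"dp": [0, 0, 0.06], "turn": [0, 0, 0], "fingers": 0.5}, {"dp": [0, 0, 0], "turn": [0, 0, 0], "fingers": 0.5}]}}

```text
clock: 17.43
eef_pos: [559.9, -77.1, 92.0]
tcp_rot: [-3.141, -0.0, 1.553]
contact_force: [-0.4, -0.6, -3.8]
opening: 0.649
grasp_force: 37.8
```

Request:
{"api": "play_rows", "payload": {"rows": [{"dp": [0, 0, 0.06], "turn": [0, 0, 0], "fingers": 0.5}, {"dp": [0, 0, 0.06], "turn": [0, 0, 0], "fingers": 0.5}, {"dp": [0, 0, 0.06], "turn": [0, 0, 0], "fingers": 0.5}, {"dp": [0, 0, 0], "turn": [0, 0, 0], "fingers": 0.5}]}}

```text
clock: 17.77
eef_pos: [559.8, -77.1, 84.7]
tcp_rot: [-3.141, -0.0, 1.553]
contact_force: [-0.3, 0.4, -2.9]
opening: 0.653
grasp_force: 37.8
```

Request:
{"api": "play_rows", "payload": {"rows": [{"dp": [0, 0, 0.07], "turn": [0, 0, 0], "fingers": 0.5}, {"dp": [0, 0, 0.07], "turn": [0, 0, 0], "fingers": 0.5}, {"dp": [0, 0, 0.07], "turn": [0, 0, 0], "fingers": 0.5}, {"dp": [0, 0, 0.06], "turn": [0, 0, 0], "fingers": 0.5}, {"dp": [0, 0, 0], "turn": [0, 0, 0], "fingers": 0.5}]}}

```text
clock: 18.18
eef_pos: [559.8, -77.1, 73.9]
tcp_rot: [-3.141, -0.0, 1.553]
contact_force: [0.0, 0.1, -3.5]
opening: 0.648
grasp_force: 37.8
```

Request:
{"api": "play_rows", "payload": {"rows": [{"dp": [0, 0, 0.03], "turn": [0, 0, 0], "fingers": 0.5}, {"dp": [0, 0, 0.03], "turn": [0, 0, 0], "fingers": 0.5}, {"dp": [0, 0, 0], "turn": [0, 0, 0], "fingers": 0.5}]}}

```text
clock: 18.43
eef_pos: [560.1, -77.2, 71.9]
tcp_rot: [-3.141, 0.0, 1.553]
contact_force: [0.1, -0.5, -3.4]
opening: 0.651
grasp_force: 37.8
```

Request:
{"api": "play_rows", "payload": {"rows": [{"dp": [0, 0, 0.03], "turn": [0, 0, 0], "fingers": 0.5}, {"dp": [0, 0, 0.03], "turn": [0, 0, 0], "fingers": 0.5}, {"dp": [0, 0, 0], "turn": [0, 0, 0], "fingers": 0.5}]}}

```text
clock: 18.68
eef_pos: [560.1, -77.1, 69.5]
tcp_rot: [-3.141, -0.0, 1.553]
contact_force: [-0.1, -0.0, -3.6]
opening: 0.651
grasp_force: 37.8
```

Request:
{"api": "play_rows", "payload": {"rows": [{"dp": [0, 0, 0.03], "turn": [0, 0, 0], "fingers": 0.5}, {"dp": [0, 0, 0], "turn": [0, 0, 0], "fingers": 0.5}]}}

```text
clock: 18.85
eef_pos: [560.4, -77.2, 68.7]
tcp_rot: [3.141, 0.0, 1.553]
contact_force: [-0.8, -0.4, -1.5]
opening: 0.649
grasp_force: 36.7
```

Request:
{"api": "play_rows", "payload": {"rows": [{"dp": [0, 0, 0.02], "turn": [0, 0, 0], "fingers": 0.5}, {"dp": [0, 0, 0], "turn": [0, 0, 0], "fingers": 0.5}]}}

```text
clock: 19.02
eef_pos: [560.4, -77.2, 68.7]
tcp_rot: [3.141, 0.0, 1.553]
contact_force: [-3.4, -0.6, 9.2]
opening: 0.655
grasp_force: 37.7
```

Request:
{"api": "play_rows", "payload": {"rows": [{"dp": [0, 0, 0], "turn": [0, 0, 0], "fingers": 0}, {"dp": [0, 0, 0], "turn": [0, 0, 0], "fingers": 0}, {"dp": [0, 0, 0], "turn": [0, 0, 0], "fingers": 0}, {"dp": [0, 0, 0], "turn": [0, 0, 0], "fingers": 0}, {"dp": [0, 0, 0], "turn": [0, 0, 0], "fingers": 0}]}}

```text
clock: 19.43
eef_pos: [560.2, -77.2, 67.6]
tcp_rot: [3.142, 0.0, 1.553]
contact_force: [-0.3, 0.5, -0.1]
opening: 1.002
grasp_force: 0.0
```

Request:
{"api": "play_rows", "payload": {"rows": [{"dp": [0, 0, -0.3], "turn": [0, 0, 0], "fingers": 0}, {"dp": [0, 0, -0.7], "turn": [0, 0, 0], "fingers": 0}, {"dp": [0, 0, -0.8], "turn": [0, 0, 0], "fingers": 0}, {"dp": [0, 0, -0.8], "turn": [0, 0, 0], "fingers": 0}, {"dp": [0, 0, -0.8], "turn": [0, 0, 0], "fingers": 0}]}}

```text
clock: 19.85
eef_pos: [559.9, -77.1, 206.0]
tcp_rot: [3.141, 0.0, 1.553]
contact_force: [0.4, -1.2, -0.5]
opening: 1.003
grasp_force: 0.0
```

Request:
{"api": "play_rows", "payload": {"rows": [{"dp": [0.8, -0.5, 0], "turn": [0, 0, 0], "fingers": 0}, {"dp": [0.8, -0.5, 0], "turn": [0, 0, 0], "fingers": 0}, {"dp": [0.8, -0.5, 0], "turn": [0, 0, 0], "fingers": 0}, {"dp": [0.8, -0.5, 0], "turn": [0, 0, 0], "fingers": 0}, {"dp": [0.8, -0.5, 0], "turn": [0, 0, 0], "fingers": 0}]}}

```text
clock: 20.27
eef_pos: [461.9, 85.7, 204.7]
tcp_rot: [3.141, -0.0, 1.552]
contact_force: [1.2, 0.8, 0.0]
opening: 1.004
grasp_force: 0.0
```

Request:
{"api": "play_rows", "payload": {"rows": [{"dp": [0.8, 0, 0], "turn": [0, 0, 0], "fingers": 0}, {"dp": [0.8, 0, 0], "turn": [0, 0, 0], "fingers": 0}, {"dp": [0.8, 0, 0], "turn": [0, 0, 0], "fingers": 0}, {"dp": [0, 0, 0], "turn": [0, 0, 0], "fingers": 0}, {"dp": [0, 0, 0], "turn": [0, 0, 0], "fingers": 0}]}}

```text
clock: 20.68
eef_pos: [464.6, 181.9, 204.4]
tcp_rot: [3.141, -0.0, 1.556]
contact_force: [0.1, -0.1, -0.7]
opening: 0.996
grasp_force: 0.0
```

Run:
```python
from h import *
t=r.grab_frame("top");s=r.grab_frame("scene")
R=lambda f,x,y,w,h,k:cv2.resize(f["pixels"][y:y+h,x:x+w,::-1],None,fx=k,fy=k,interpolation=cv2.INTER_CUBIC)
m=np.zeros((590,640,3),np.uint8);m[:240,:600]=R(t,180,165,120,48,5);m[250:570,:480]=R(s,220,140,120,80,4)
cv2.imwrite("pics/z4.png",m)
```

```text
(no output)
```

View pics/z4.png

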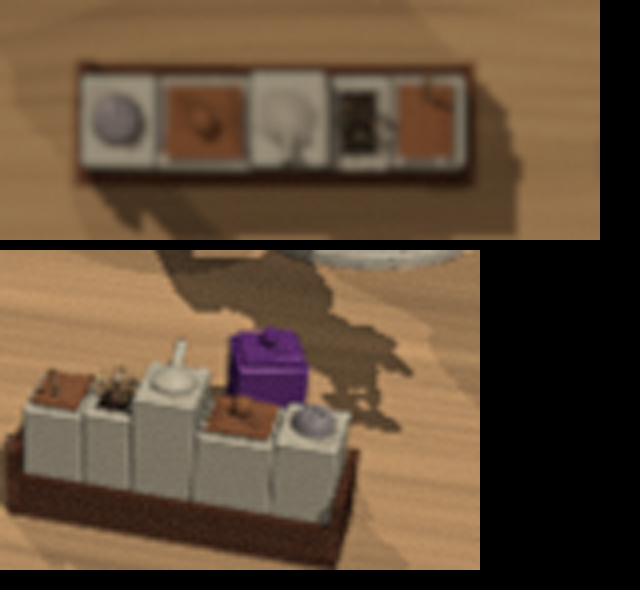

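The dispenser stands square in the middle of the row, at about (290,120) in the top crop and (170,430) in the scene crop. All the pots are upright and the arm is clear, so I'll hand it in.

```bash
python3 -c "
from rig import r
print(r.sign_off())"
```

```text
the job is handed in; nothing more can be done
None
```

The soy dispenser now stands upright on the caddy floor between the toothpick pot and the knob-lidded pot, with each pair of pots against its end. I handed the job in at about 21 s on the robot's clock; the hand-in returned no verdict.

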